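# Check a fired glaze test tile with the thermometer, then show its code

### The arm

A 6-joint arm with a two-finger parallel gripper is mounted at the origin on the work surface. World frame = base frame: x ahead of the robot, y to its left, z up, the work surface at z = 0. Lengths are in m, angles in rad, forces in N, time in s.
With the tool pointing down it reaches from about 0.35 to 0.975 m from the base axis. Payload 4.9 kg.
Tool frame: the origin (TCP) lies midway between the tips of the shut fingers; the grasp point (between the pads) lies 19 mm behind it; z points along the fingers, x is the direction in which the jaws open and shut, and the axes are right-handed (so a half turn about z gives the same grasp; the last joint's range is limited). The gripper opens to 85 mm and grips with 20 to 120 N. Pads are 22 mm wide; open, the fingers measure 114 mm over their backs; the gripper's body (76 mm by 85 mm) begins 54 mm behind the grasp point. The pads swing forward as they close: fully open they stand 13 mm farther back than shut.
Start: joints at [-1.463, 0.053, 1.613, -0, 1.476, -0.119], TCP at [0.141, -0.609, 0.231] pointing down, gripper open.
Joint ranges: [-3.01, 3.01], [-1.01, 2.22], [0.06, 2.58], [-1.02, 4.17], [0.09, 2.62], [-3.14, 3.14]. Speed limits (rad/s): [2.57, 2.57, 3.14, 3.14, 3.14, 3.14].

### API

Orientations are given as a unit quaternion [x, y, z, w].
In Python, from rig import get_obs, camera, get_calibration, hand_in gives the robot as it stands.
- The arm moves only by the tool play_rows, never from a script. Its argument "deltas" is a list of rows, each a list of 6 numbers: the shift along the tool's x, y, z in cm, then the turn, a rotation vector about the tool's x, y, z in rad. In form: [[x, y, z, rx, ry, rz], ...]. A call has exactly 5 rows; each row shifts and turns the commanded pose from where the row before left it, along the tool's axes as they then stand; what a row does not reach is not made up. A row lasts 1/10 s, in which the tool goes at most 50 mm and 8.59 degrees, less where a joint would pass 70% of its speed; a pose out of reach is approached as far as the arm can. A call with a gripper value outside its range is refused whole. "fingers" is the opening, from -1 (shut) to 1 (fully open), set as the call begins (left out, the last holds). The fingers move at their own pace and stop on an object; "force" is the grip in N (left out, the last holds). Time passes only in rows, so rows that do not move let the fingers close, or fill a call up. It gives the time, the measured TCP pose, the force and the opening at its end, in the units of the state.
- get_obs(): the state, without advancing time (a new reading comes with each control period).
- camera(name): name is "scene" or "side" or "wrist"; returns (picture, depth): 400x640x3 uint8, red, green, blue; 400x640 float32, m along the optical axis (not along the pixel's ray), 0 where there is no reading.
- get_calibration(name): a dict with "camera_matrix" (3x3 intrinsics, pixels), "T" (4x4, takes a point from camera to world coordinates). Camera axes: x right, y down, z forward; pixel columns grow to the right and rows downward; lengths in m; the calibration is good to about 2 mm. A picture is of the moment at which its call begins: read the wrist's pose just before it. get_calibration takes no time and is no camera call; for the wrist camera it gives the pose at the moment of the call.
- hand_in(): hands the job in, once; it reports no verdict.
The state is a dict: "time": time; "q": joint angles; "dq": joint speeds; "tau": joint torques, N m; "tool_pos": TCP position; "tool_rot": TCP orientation; "ft_force": force on the tool from outside, world axes, zero at the start; "wrist_torque": the same for the moment, N m; "finger_gap": finger opening in m.
Only numpy, scipy, OpenCV 4.12 (cv2) and the standard library are available. Lean on these libraries where they do the work, as an engineer would, in place of code of your own. Each camera call takes 0.05 s, during which the arm holds its last target.

### The job

A kiln shelf of fired glaze test tiles has just been set down on the bench. Take the infrared thermometer out of its holster, hold it steady for a good second aimed at the middle of the celadon (pale green) tile from about ten centimetres away without touching the tile, and put it back down fully in its holster. Then find the tile's bare coded end by the small notch in its corner, pick the tile up by the opposite, glazed end, and finish still holding it motionless and well clear of the bench (20 cm or so up) with the code over the grey viewing mat, code face upward and the coded end tipped up at about 40 degrees; disturb nothing else on the bench.

Things in the scene. Friction and masses are not known exactly. Their poses are not given: they have to be found in the camera images.
- tile: The celadon test tile, loose, 0.11 kg, 110 x 42 x 12 mm (x, y, z), lying flat on the kiln shelf, code face up, at any yaw. Origin: centre of its underside. +x points along its length to the bare coded end, +z out of the code face. Pale green glaze covers x = -55 to +15 mm; the bare buff end is x = +15 to +55 mm. The 12 x 12 mm notch is cut out of the corner at +x, +y.
- tile_label (a point): Centre of the code (three dark brown strokes painted across the bare end) on the celadon tile's upper face: at (33, 0, 12) mm in the tile's frame.
- shelf: Kiln shelf, a fixed buff slab 200 x 380 mm (x, y) on four stub props, its top 40 mm above the bench. Origin: bench level, under its centre. The three tiles lie on it in a row along its y, about 130 mm apart; which is where varies.
- thermometer: Infrared thermometer, pistol form, yellow and black, loose, 0.22 kg, standing nose down in its holster. Origin: centre of the lens at the nose; it measures along its own -z axis, all the time (no trigger to pull). +z runs up the barrel to the display on its rear end at z = 115 mm. Lens tube 34 mm diameter, z = 0 to 20 mm; body 50 x 42 mm (x, y), z = 20 to 115 mm.
- holster: Dark bench holster, fixed, foot 130 x 110 mm. Its upright pocket is 56 x 48 mm (x, y) inside, walls to 66 mm height, then lips flared to 80 mm; a ledge 34 mm up carries the thermometer's body. Origin: centre of the foot at bench level. Home: thermometer origin over the holster's, 14 mm above it, same yaw (handle to the holster's -x).
- tile_grip (a point): Where to grip the celadon tile across its 42 mm width: in the glazed half, at (-34, 0, 6) mm in the tile's frame.
- thermometer_grip (a point): Where to grip the thermometer's body across its 42 mm (y) sides: at (0, 0, 98) mm in its frame, 17 mm below its rear end. The handle, 32 mm wide, sticks out towards its -x to x = -117 mm, its underside at z = 70 mm by the body, its top at z = 128 mm at the end.
- mat: Grey viewing mat with white border, fixed flat on the bench, 180 x 140 x 3 mm (x, y, z). Origin: centre of its underside. Mat and holster stand one on each side of the kiln shelf; which is left and which is right varies.
- tile_rust: Bystander: rust-brown test tile of the same shape on the kiln shelf, loose. Origin: centre of its underside; x to its notched end.
- tile_cobalt: Bystander: dark blue test tile of the same shape on the kiln shelf, loose. Origin: centre of its underside; x to its notched end.
- glaze_jar: Bystander beyond the mat or holster: green jar with white cap, 68 mm diameter, 85 mm tall, loose. Origin: centre of its underside.
- slip_jar: Bystander beyond the mat or holster: brown jar with black cap, 68 mm diameter, 85 mm tall, loose. Origin: centre of its underside.
- beaker: Bystander behind the shelf: bare clay beaker, 72 mm diameter, 85 mm tall, loose. Origin: centre of its underside.
- kiln_prop: Bystander behind the shelf: upright cream kiln prop, 42 mm diameter, 75 mm tall, loose. Origin: centre of its underside.
- glaze_brush: Bystander near the robot: a brush lying on the bench, loose, about 20 mm thick. Origin: centre of its underside.
Things that resemble listed ones, but are neither listed nor needed, are in the scene too. Of the things that look like the holster, the smaller one is meant.

How it is judged:
By the outcome, as a careful person would: the job done as asked, in the order asked, and still so for the second after the job is handed in, while the arm keeps its last pose, push and grip.
It also fails if it takes over 58 s, if anything falls off the work surface, if the arm or the gripper's body presses on something with over 40 N, if the wrist force passes 120 N, or if a joint passes its speed limit or range.

## Working session

There is one attempt and no reset: what is moved stays moved. The work goes in short steps, Python scripts to look and compute and a tool call to move; the robot and the scene stay as the last step left them, time stands still between calls to the robot, and variables do not carry over. Pictures are saved under pics/ and viewed, and the job is handed in when it is done.

Besides the shell and the picture viewer there is one more tool, called after "Emit:" as name(argument=value, ...) on one line, values as JSON. play_rows: Moves the arm, as the interface text tells. Its arguments: {"type":"object","properties":{"deltas":{"type":"array","items":{"type":"array","items":{"type":"number"}}},"fingers":{"type":"number"},"force":{"type":"number"}},"required":["deltas"]}

```bash
ls; mkdir -p pics
python3 - <<'E'
from rig import *
import cv2,json
print(get_obs())
for n in ['scene','side']:
    p,d=camera(n); cv2.imwrite(f'pics/{n}0.png',p[:,:,::-1]); import numpy as np; np.save(f'pics/{n}0.npy',d)
    c=get_calibration(n);print(n,c)
E
```

```text
pics
{'time': 0.0, 'q': array([-1.46299851e+00,  5.33414297e-02,  1.61430280e+00, -7.67100091e-06,
        1.47601363e+00, -1.18965268e-01]), 'dq': array([-0.00106516, -0.00082358, -0.00219603,  0.00038742,  0.00042682,
       -0.00053064]), 'tau': array([ 2.11967636e-03, -3.93681192e+01, -3.70174849e+01,  1.63182708e-04,
        7.22361845e-03, -1.06432495e-06]), 'tool_pos': array([ 0.14046653, -0.60836347,  0.23006734]), 'tool_rot': array([ 7.82567590e-01, -6.22564777e-01, -7.28784469e-04, -7.31539181e-04]), 'ft_force': array([ 0.66046418,  0.21004527, -0.33292028]), 'wrist_torque': array([-0.0252005 ,  0.0275822 , -0.03204666]), 'finger_gap': 0.08565150899148208}
scene {'camera_matrix': array([[367.68529304,   0.        , 324.41610345],
       [  0.        , 367.68529304, 195.01421908],
       [  0.        ,   0.        ,   1.        ]]), 'T': array([[ 0.68620683,  0.46135932, -0.56237689,  1.03886541],
       [ 0.72731267, -0.44758837,  0.52027006, -0.55064417],
       [-0.01168191, -0.76603671, -0.64269067,  0.7601266 ],
       [ 0.        ,  0.        ,  0.        ,  1.        ]])}
side {'camera_matrix': array([[420.53134414,   0.        , 318.35789193],
       [  0.        , 420.53134414, 201.66846959],
       [  0.        ,   0.        ,   1.        ]]), 'T': array([[-0.88213876, -0.3670822 ,  0.29509638,  0.10455631],
       [-0.47096154,  0.6806443 , -0.56117605,  0.64196154],
       [ 0.00514207, -0.63401419, -0.77330432,  1.01519515],
       [ 0.        ,  0.        ,  0.        ,  1.        ]])}
```

View pics/scene0.png

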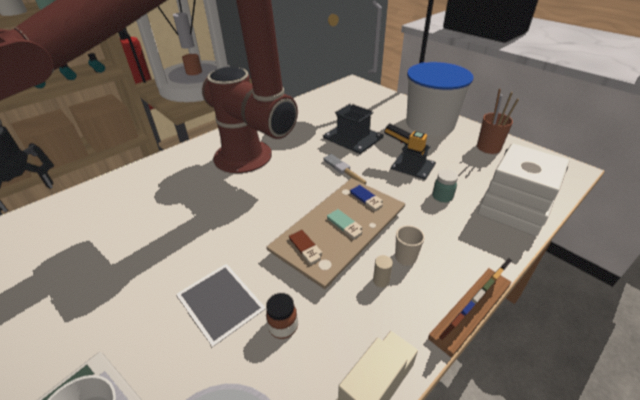

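View pics/side0.png

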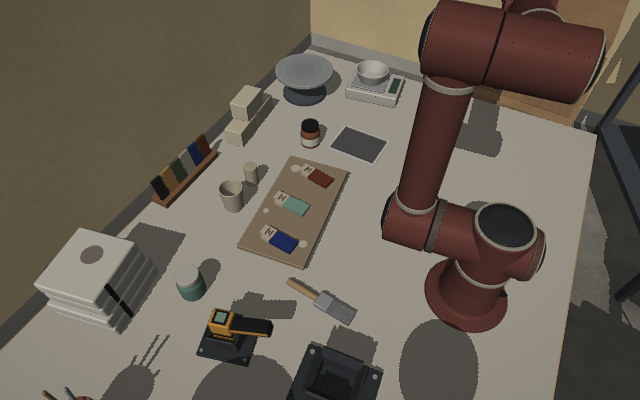

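The celadon tile is at scene (345,223) and side (292,204). There are two holster-like items. The larger empty one is at scene (353,125) and side (335,385). The smaller one, with the yellow thermometer in it, is at scene (413,155) and side (230,335), so that is the one meant. The mat is at scene (220,302). I'll enlarge these.

```bash
cat > h.py <<'E'
import numpy as np,cv2
from rig import *
def ray(n,u,v,z,C=None):
    c=C or get_calibration(n);K=c['camera_matrix'];T=c['T']
    d=T[:3,:3]@np.linalg.inv(K)@np.array([u,v,1.]);o=T[:3,3]
    return o+d*(z-o[2])/d[2]
def proj(n,p,C=None):
    c=C or get_calibration(n);T=c['T'];q=T[:3,:3].T@(np.array(p)-T[:3,3]);q=c['camera_matrix']@q
    return q[:2]/q[2]
def crop(p,u0,v0,u1,v1,s,name):
    cv2.imwrite(name,cv2.resize(p[v0:v1,u0:u1],None,fx=s,fy=s,interpolation=cv2.INTER_CUBIC))
E
python3 - <<'E'
from h import *
s=cv2.imread('pics/scene0.png');d=cv2.imread('pics/side0.png')
crop(s,375,110,455,190,7,'pics/th_s.png');crop(d,180,290,290,370,7,'pics/th_d.png')
a=cv2.resize(s[195:250,315:375],None,fx=6,fy=6,interpolation=cv2.INTER_CUBIC)
b=cv2.resize(d[180:235,260:320],None,fx=6,fy=6,interpolation=cv2.INTER_CUBIC)
cv2.imwrite('pics/tile.png',np.hstack([a,b]))
E
```

```text
(no output)
```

View pics/th_s.png

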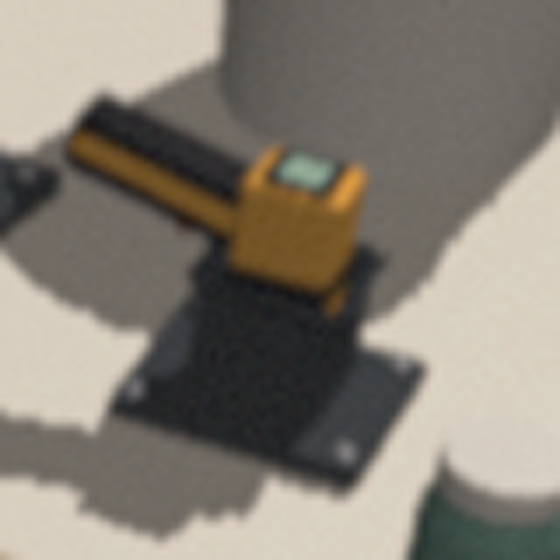

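View pics/th_d.png

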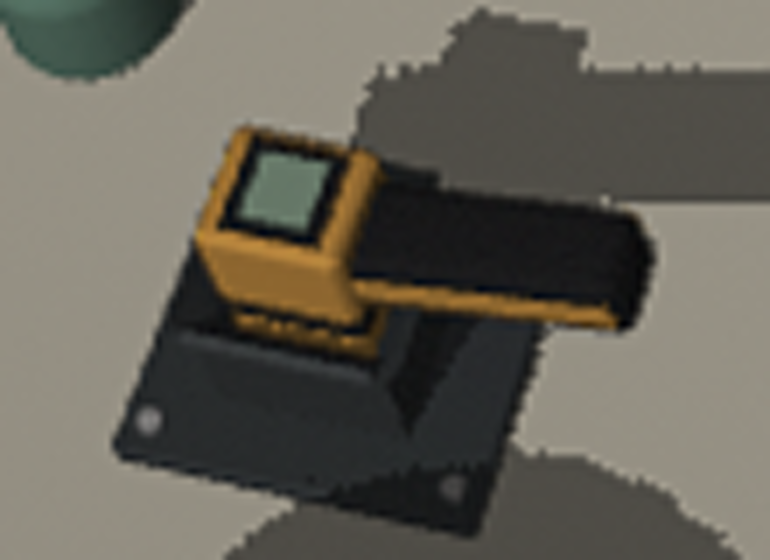

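View pics/tile.png

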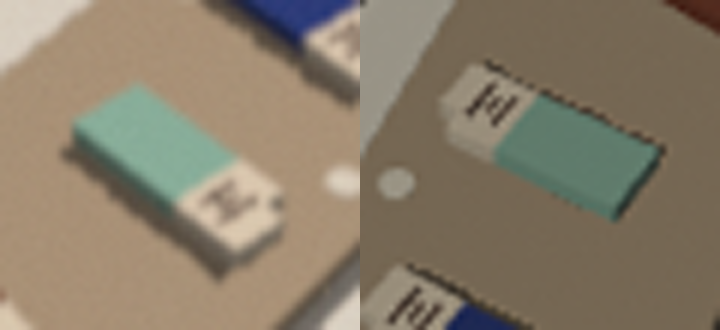

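Thermometer confirmed: yellow body with its display up and the handle pointing towards the robot. The tile's notch is at its far, bare end on the +y side. Next are coarse measurements.

Run:
```python
from h import *
for n,u,v in [('side',220.7,317.1),('scene',418.9,134.3)]: print(n,'display',ray(n,u,v,.129).round(4))
pts={'side':[(245,130),(380,155),(335,250),(200,235)],'scene':[]}
for u,v in pts['side']: print(ray('side',180+u/7,290+v/7,.129).round(4))
for n,u,v in [('side',180+640/7,290+230/7),('scene',375+105/7,110+97/7)]: print('handle',ray(n,u,v,.142).round(4))
for n in['scene','side']:
    I=cv2.imread(f'pics/{n}0.png');H=cv2.cvtColor(I,cv2.COLOR_BGR2HSV)
    m=cv2.inRange(H,(70,50,60),(95,200,255))
    k,l,st,ce=cv2.connectedComponentsWithStats(m)
    for i in range(1,k):
        if st[i,4]>30: print(n,st[i],ce[i].round(1),ray(n,*ce[i],.052).round(4))
sc=dict(end=[(75,125),(138,85),(283,207),(240,240)])
for u,v in sc['end']: print('tile scene',ray('scene',315+u/6,195+v/6,.052).round(4))
for u,v in [(472,65),(660,150),(615,215),(445,118)]: print('tile side',ray('side',260+(u-360)/6,180+v/6,.052).round(4))
# shelf, mat corners
for n,L in dict(scene=[(177,299),(226,264),(264,303),(212,342)],side=[(357,125),(386,144),(365,163),(330,145)]).items():
  for u,v in L: print(n,'mat',ray(n,u,v,.003).round(3))
for n,L in dict(scene=[(352,178),(406,207),(326,281),(269,245)],side=[(291,156),(350,170),(303,267),(238,243)]).items():
  for u,v in L: print(n,'shelf',ray(n,u,v,.04).round(3))
```

```text
side display [0.4775 0.3944 0.129 ]
scene display [0.477  0.3988 0.129 ]
[0.501 0.384 0.129]
[0.4578 0.3705 0.129 ]
[0.4517 0.4032 0.129 ]
[0.492  0.4192 0.129 ]
handle [0.3672 0.3567 0.142 ]
handle [0.38   0.3664 0.142 ]
scene [37  0 14  8 56] [42.7  2.6] [-3.0064  0.0493  0.052 ]
scene [434 181  22  21 286] [443.7 191.7] [0.6582 0.2909 0.052 ]
scene [328 211  25  18 226] [339.5 218.9] [ 0.5236 -0.0184  0.052 ]
side [283 196  27  21 298] [295.7 205.7] [ 0.5235 -0.0121  0.052 ]
side [177 281  24  20 264] [190.2 292.3] [0.617  0.3556 0.052 ]
tile scene [ 0.4914 -0.0336  0.052 ]
tile scene [0.4922 0.0073 0.052 ]
tile scene [ 0.595  -0.0036  0.052 ]
tile scene [ 0.5955 -0.0323  0.052 ]
tile side [ 0.5977 -0.0374  0.052 ]
tile side [ 0.4878 -0.0342  0.052 ]
tile side [0.4875 0.0112 0.052 ]
tile side [ 0.5913 -0.0015  0.052 ]
scene mat [ 0.413 -0.46   0.003]
scene mat [ 0.401 -0.317  0.003]
scene mat [ 0.567 -0.315  0.003]
scene mat [ 0.568 -0.455  0.003]
side mat [ 0.537 -0.48   0.003]
side mat [ 0.405 -0.436  0.003]
side mat [ 0.432 -0.316  0.003]
side mat [ 0.576 -0.338  0.003]
scene shelf [0.409 0.155 0.04 ]
scene shelf [0.614 0.166 0.04 ]
scene shelf [ 0.643 -0.184  0.04 ]
scene shelf [ 0.456 -0.213  0.04 ]
side shelf [ 0.647 -0.194  0.04 ]
side shelf [ 0.449 -0.229  0.04 ]
side shelf [0.407 0.152 0.04 ]
side shelf [0.603 0.171 0.04 ]
```

Emit:
play_rows(deltas=[[-2, -2, -3, 0, 0, 0], [-3.3, -2.9, -2, 0, 0, 0], [-3.5, -3, -2, 0, 0, 0], [-3.5, -3, -2, 0, 0, 0], [-3.5, -3, -2, 0, 0, 0]], fingers=1)

```text
time: 0.6
tool_pos: [0.2405, -0.4225, 0.3412]
tool_rot: [0.782, -0.623, -0.0, -0.0]
ft_force: [0.3, 0.4, -0.8]
finger_gap: 0.0858
```

Emit:
play_rows(deltas=[[-3.5, -3, -2, 0, 0, 0], [-3.5, -3, -2, 0, 0, 0], [-3.5, -3, -2, 0, 0, 0], [-3.5, -3, -1, 0, 0, 0], [-3.5, -3, -1, 0, 0, 0]])

```text
time: 1.1
tool_pos: [0.347, -0.219, 0.4213]
tool_rot: [0.782, -0.623, 0.001, -0.0]
ft_force: [0.6, -0.5, -0.4]
finger_gap: 0.0855
```

Emit:
play_rows(deltas=[[-3.5, -3, 0, 0, 0, 0], [-3.5, -3, 0, 0, 0, 0], [-3.5, -3, 0, 0, 0, 0], [-3.5, -3, 0, 0, 0, 0], [-2.5, -2, 0, 0, 0, 0]])

```text
time: 1.6
tool_pos: [0.4464, -0.0259, 0.4202]
tool_rot: [0.783, -0.622, -0.0, -0.0]
ft_force: [0.7, -0.3, -0.5]
finger_gap: 0.0854
```

Run:
```python
from h import *
C=get_calibration('wrist');p,d=camera('wrist');o=get_obs();print(o['time'],o['tool_pos'],o['q'],o['tool_rot'],C)
import pickle;pickle.dump((C,d),open('pics/w1.pkl','wb'))
cv2.imwrite('pics/w1.png',p[:,:,::-1])
```

```text
1.65 [ 0.44740442 -0.02314618  0.4198042 ] [-0.22025013 -0.41350127  1.71365689  0.00356206  1.84249586  1.11857828] [ 0.78447998 -0.62015154 -0.00122198 -0.00131586] {'camera_matrix': array([[288.85762423,   0.        , 315.08044185],
       [  0.        , 288.85762423, 195.55043541],
       [  0.        ,   0.        ,   1.        ]]), 'T': array([[ 2.27238018e-01, -9.24329308e-01, -3.06558663e-01,
         5.25714162e-01],
       [-9.73838865e-01, -2.15964713e-01, -7.06902206e-02,
        -7.43305732e-03],
       [-8.64810988e-04,  3.14602246e-01, -9.49223197e-01,
         5.62532644e-01],
       [ 0.00000000e+00,  0.00000000e+00,  0.00000000e+00,
         1.00000000e+00]])}
```

View pics/w1.png

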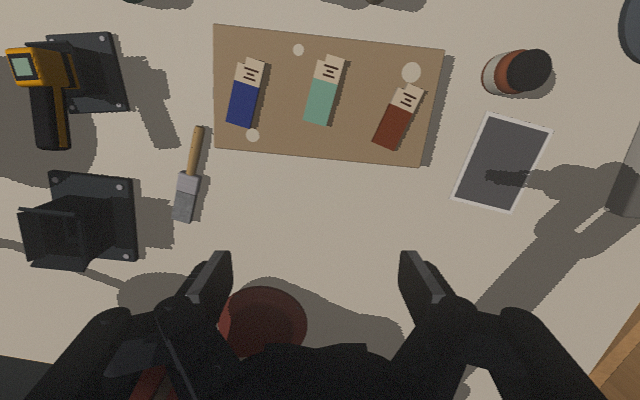

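The wrist view shows everything: celadon tile at (324,90) with its bare end up in the picture and the notch at its left, rust tile at (398,118), mat at (502,162), thermometer display at (22,66), and the larger empty holster at (80,225).

Run:
```python
from h import *
import pickle
C,d=pickle.load(open('pics/w1.pkl','rb'));I=cv2.imread('pics/w1.png')
H=cv2.cvtColor(I,cv2.COLOR_BGR2HSV)
m=cv2.inRange(H,(70,50,80),(95,200,255));k,l,st,ce=cv2.connectedComponentsWithStats(m)
for i in range(1,k):
    if st[i,4]>30:
        print(st[i],ce[i],ray('w',*ce[i],.052,C).round(4))
        c=cv2.findContours((l==i).astype(np.uint8),0,1)[0][0].reshape(-1,2)
        P=np.array([ray('w',*q,.052,C)[:2] for q in c],np.float32)*1000;print(cv2.minAreaRect(P))
for q in [(488,113),(552,129),(512,213),(451,198)]: print('mat',ray('w',*q,.003,C).round(3))
print('disp',ray('w',22.5,66,.129,C).round(3))
crop(I,285,40,365,140,6,'pics/w1tile.png')
crop(I,0,20,135,160,4,'pics/w1th.png')
```

```text
[303  78  34  48 998] [319.35871743 101.63927856] [ 0.5244 -0.0147  0.052 ]
((523.3394775390625, -14.513507843017578), (40.05154800415039, 68.51496124267578), 87.36784362792969)
mat [ 0.576 -0.326  0.003]
mat [ 0.576 -0.456  0.003]
mat [ 0.401 -0.457  0.003]
mat [ 0.403 -0.321  0.003]
disp [0.477 0.396 0.129]
```

View pics/w1tile.png

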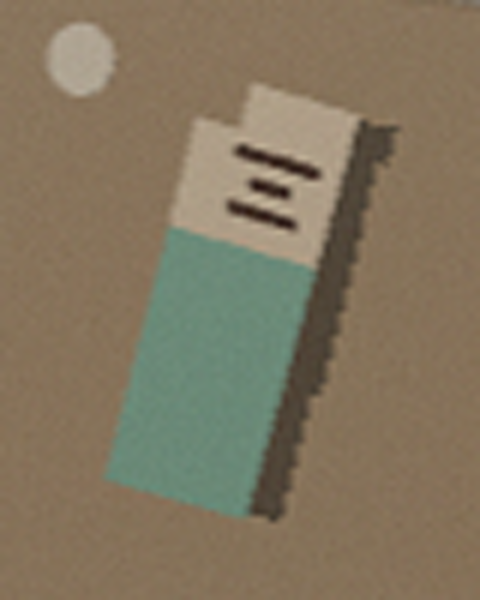

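Emit:
play_rows(deltas=[[-3, -1, 0, 0, 0, 0], [-4.5, -1.4, 0, 0, 0, 0], [-4.5, -1.4, 0, 0, 0, -0.03], [-4.5, -1.4, 0, 0, 0, -0.03], [-4.5, -1.4, 0, 0, 0, -0.03]])

```text
time: 2.15
tool_pos: [0.4584, 0.193, 0.4202]
tool_rot: [0.81, -0.586, -0.0, 0.0]
ft_force: [1.1, -0.4, 0.1]
finger_gap: 0.0855
```

Emit:
play_rows(deltas=[[-4.5, -1.0, 1, 0, 0, 0], [-4.5, -1.0, 1, 0, 0, 0], [-4.5, -1.0, 1, 0, 0, 0], [-4.0, -1.0, 1, 0, 0, 0], [-1.5, -0.6, 1, 0, 0, 0]])

```text
time: 2.65
tool_pos: [0.4421, 0.3889, 0.3691]
tool_rot: [0.811, -0.585, -0.001, 0.001]
ft_force: [-0.1, -0.7, -1.1]
finger_gap: 0.0851
```

Run:
```python
from h import *
C=get_calibration('wrist');p,d=camera('wrist');o=get_obs();print(o['time'],o['tool_pos'],o['q'],o['tool_rot'])
import pickle;pickle.dump((C,d),open('pics/w2.pkl','wb'))
cv2.imwrite('pics/w2.png',p[:,:,::-1])
```

```text
2.7 [0.44198677 0.38901    0.36659357] [ 5.94788795e-01 -7.45255779e-02  1.51742444e+00  1.24147999e-03
  1.70340992e+00  1.84515075e+00] [ 0.81090199 -0.58517691 -0.0013884   0.00200291]
```

View pics/w2.png

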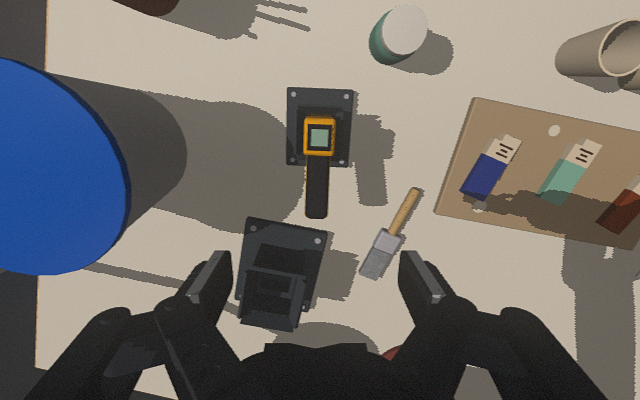

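The thermometer's rear end is at (319,137), well aligned, with the handle down to (316,210). The blue bucket is at the left (60,165). I'll measure the body, the foot screws and the bucket clearance.

Run:
```python
from h import *
import pickle
C,d=pickle.load(open('pics/w2.pkl','rb'));I=cv2.imread('pics/w2.png')
crop(I,275,75,365,225,4,'pics/w2th.png')
H=cv2.cvtColor(I,cv2.COLOR_BGR2HSV)
m=cv2.inRange(H[80:170,290:350],(10,120,120),(28,255,255))
ys,xs=np.where(m);print(xs.min()+290,xs.max()+290,ys.min()+80,ys.max()+80)
m=cv2.inRange(H[115:160,300:340],(35,20,60),(95,150,255));ys,xs=np.where(m);u,v=xs.mean()+300,ys.mean()+115
print('disp',u,v,len(xs),ray('w',u,v,.129,C).round(4))
print('depth disp',d[int(v),int(u)])
K=C['camera_matrix'];T=C['T']
def p3(u,v): z=d[v,u]; return (T[:3,:3]@(z*np.linalg.inv(K)@np.array([u,v,1]))+T[:3,3]).round(3)
print(p3(int(u),int(v)),'bucket',[p3(*q) for q in [(125,190),(60,70),(60,165),(100,100)]])
print([ (q,p3(*q)) for q in [(293,94),(347,96),(292,161),(343,163)]])
```

```text
303 334 118 169
disp 319.078125 137.36875 320 [0.4764 0.3949 0.129 ]
depth disp 0.37467322
[0.477 0.395 0.132] bucket [array([0.366, 0.581, 0.212]), array([0.432, 0.824, 0.   ]), array([0.373, 0.649, 0.213]), array([0.441, 0.649, 0.163])]
[((293, 94), array([0.516, 0.451, 0.015])), ((347, 96), array([0.541, 0.367, 0.015])), ((292, 161), array([0.41 , 0.421, 0.015])), ((343, 163), array([0.435, 0.335, 0.014]))]
```

View pics/w2th.png

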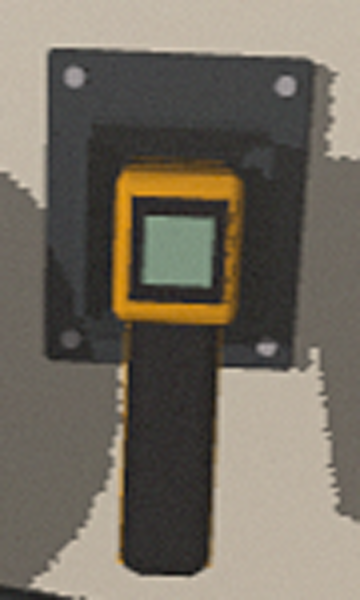

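Emit:
play_rows(deltas=[[0.2, -1.2, 0, 0, 0, 0.033], [0.3, -2.2, 2, 0, 0, 0], [0, 0, 4.5, 0, 0, 0], [0, 0, 4.5, 0, 0, 0], [0, 0, 4, 0, 0, 0]])

```text
time: 3.2
tool_pos: [0.4789, 0.3891, 0.2196]
tool_rot: [0.799, -0.602, 0.001, -0.0]
ft_force: [0.4, 0.1, 0.0]
finger_gap: 0.0854
```

Emit:
play_rows(deltas=[[0, 0, 2, 0, 0, 0], [0, 0, 0, 0, 0, 0], [0, 0, 0, 0, 0, 0], [0, 0, 0, 0, 0, 0], [0, 0, 0, 0, 0, 0]])

```text
time: 3.7
tool_pos: [0.4787, 0.3916, 0.2036]
tool_rot: [0.8, -0.6, 0.001, -0.002]
ft_force: [0.4, -0.4, -0.2]
finger_gap: 0.0851
```

Run:
```python
from h import *
C=get_calibration('wrist');p,d=camera('wrist');o=get_obs();print(o['time'],o['tool_pos'],o['q'],o['tool_rot'])
R=C['T'];x,y,z,w=o['tool_rot'];print(np.degrees(np.arctan2(2*x*y,x*x-y*y)))
cv2.imwrite('pics/w3.png',p[:,:,::-1])
I=p[:,:,::-1];H=cv2.cvtColor(I.copy(),cv2.COLOR_BGR2HSV)
m=cv2.inRange(H,(35,20,60),(95,150,255));k,l,st,ce=cv2.connectedComponentsWithStats(m)
for i in range(1,k):
    if st[i,4]>200: print(st[i],ce[i],ray('w',*ce[i],.129,C).round(4))
```

```text
3.75 [0.47840779 0.39159257 0.20316672] [ 5.65669692e-01  5.28487813e-02  1.66009688e+00 -8.49564993e-05
  1.42486269e+00  1.85307228e+00] [ 7.99882099e-01 -6.00154185e-01  7.08400901e-04 -1.75503866e-03]
-73.7620362519459
[ 381    0   65   81 1663] [400.35718581  49.60733614] [0.6044 0.368  0.129 ]
[296 196  29  27 769] [310.21846554 208.90507152] [0.4762 0.3951 0.129 ]
```

View pics/w3.png

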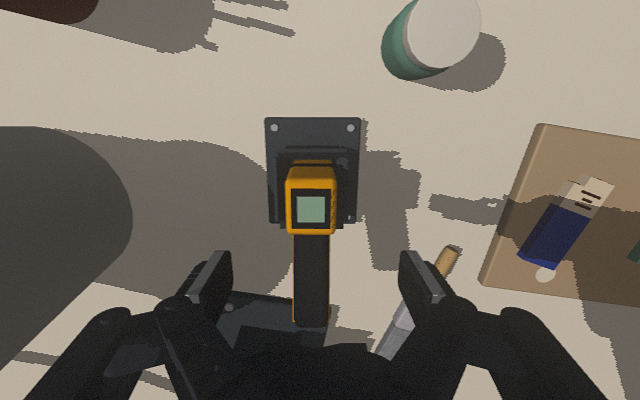

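Emit:
play_rows(deltas=[[-0.35, 0.13, 1, 0, 0, 0], [0, 0, 3, 0, 0, 0], [0, 0, 3, 0, 0, 0], [0, 0, 2.5, 0, 0, 0], [0, 0, 1.5, 0, 0, 0]])

```text
time: 4.25
tool_pos: [0.4735, 0.3936, 0.0876]
tool_rot: [0.8, -0.6, -0.001, 0.002]
ft_force: [0.3, -0.7, 0.9]
finger_gap: 0.0853
```

Emit:
play_rows(deltas=[[0, 0, 0, 0, 0, 0], [0, 0, 0, 0, 0, 0], [0, 0, 0, 0, 0, 0], [0, 0, 0, 0, 0, 0], [0, 0, 0, 0, 0, 0]], fingers=-1, force=60)

```text
time: 4.75
tool_pos: [0.4764, 0.395, 0.093]
tool_rot: [0.8, -0.6, 0.001, -0.002]
ft_force: [-0.1, -0.3, 4.6]
finger_gap: 0.0412
```

Emit:
play_rows(deltas=[[0, 0, 0, 0, 0, 0], [0, 0, 0, 0, 0, 0], [0, 0, 0, 0, 0, 0], [0, 0, 0, 0, 0, 0], [0, 0, 0, 0, 0, 0]])

```text
time: 5.25
tool_pos: [0.4764, 0.395, 0.093]
tool_rot: [0.8, -0.6, 0.001, -0.002]
ft_force: [-0.0, -0.2, 5.4]
finger_gap: 0.0414
```

Run:
```python
from h import *
p,d=camera('wrist');o=get_obs();print(o['time'],o['tool_pos'],o['tool_rot'],o['ft_force'],o['finger_gap'])
cv2.imwrite('pics/w4.png',p[:,:,::-1])
```

```text
5.3 [0.47642623 0.39501401 0.09297099] [ 7.99972327e-01 -6.00033584e-01  6.71402331e-04 -1.87683456e-03] [ 0.50525556 -1.20061034  5.57336244] 0.041629973594720156
```

View pics/w4.png

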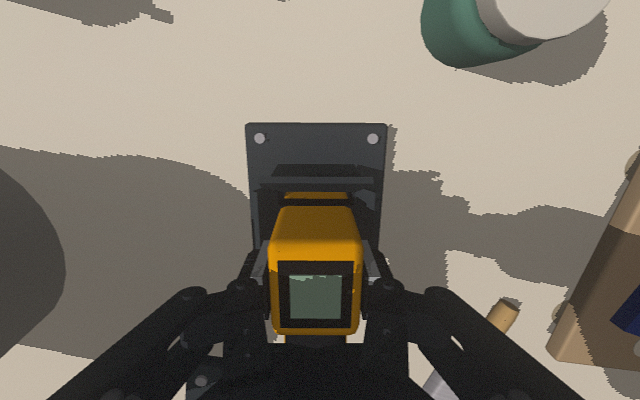

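Emit:
play_rows(deltas=[[0, 0, -1, 0, 0, 0], [0, 0, -2, 0, 0, 0], [0, 0, -3, 0, 0, 0], [0, 0, -3, 0, 0, 0], [0, 0, -3, 0, 0, 0]])

```text
time: 5.8
tool_pos: [0.4742, 0.3936, 0.211]
tool_rot: [0.8, -0.6, -0.0, 0.001]
ft_force: [-0.4, -0.1, -2.4]
finger_gap: 0.0414
```

Emit:
play_rows(deltas=[[0, 0, -3, 0, 0, 0], [0, 0, -2, 0, 0, 0], [0, 0, -1, 0, 0, 0], [1, 0.1, 0, 0, 0, 0], [2.5, 0.3, 0, 0, 0, 0]])

```text
time: 6.3
tool_pos: [0.4801, 0.3594, 0.269]
tool_rot: [0.801, -0.599, -0.001, 0.001]
ft_force: [-0.2, -0.7, -2.9]
finger_gap: 0.0412
```

Emit:
play_rows(deltas=[[3.5, 0.4, 0, 0, 0, 0], [3.5, 0.4, 0, 0, 0, 0], [3.5, 0.4, 0, 0, 0, 0], [3.5, 0.4, 0, 0, 0, 0], [3.5, 0.4, 0, 0, 0, 0]])

```text
time: 6.8
tool_pos: [0.5097, 0.1836, 0.268]
tool_rot: [0.8, -0.6, -0.001, 0.002]
ft_force: [1.1, 0.5, -2.4]
finger_gap: 0.0412
```

Emit:
play_rows(deltas=[[3.5, 0.5, 0, 0, 0, 0], [3.5, 0.5, 0, 0, 0, 0], [3.5, 0.5, 0, 0, 0, 0], [3.5, 0.5, 0, 0, 0, 0], [2.8, 0.36, 0, 0, 0, 0]])

```text
time: 7.3
tool_pos: [0.5338, 0.0157, 0.268]
tool_rot: [0.8, -0.601, -0.002, 0.001]
ft_force: [0.0, 0.1, -1.8]
finger_gap: 0.0413
```

Emit:
play_rows(deltas=[[2.0, 0.3, 0, 0, 0, 0], [1.0, 0.1, 0, 0, 0, 0], [0, 0, 0, 0, 0, 0], [0, 0, 0, 0, 0, 0], [0, 0, 0, 0, 0, 0]])

```text
time: 7.8
tool_pos: [0.5395, -0.011, 0.2703]
tool_rot: [0.8, -0.6, -0.0, 0.0]
ft_force: [1.1, 1.3, -2.3]
finger_gap: 0.0414
```

Run:
```python
from h import *
o=get_obs();print(o['time'],o['tool_pos'],o['tool_rot'],o['ft_force'],o['wrist_torque'],o['finger_gap'])
for n in['scene','side']:
    p,d=camera(n);cv2.imwrite(f'pics/{n}5.png',p[:,:,::-1])
C=get_calibration('wrist');p,d=camera('wrist');cv2.imwrite('pics/w5.png',p[:,:,::-1])
a=cv2.imread('pics/scene5.png')[60:260,270:430];b=cv2.imread('pics/side5.png')[60:260,230:390]
cv2.imwrite('pics/ss5.png',cv2.resize(np.hstack([a,b]),None,fx=2.5,fy=2.5,interpolation=cv2.INTER_CUBIC))
```

```text
7.8 [ 0.53948679 -0.01101337  0.27033232] [ 8.00364951e-01 -5.99512946e-01 -4.14570855e-04  1.26912231e-05] [ 1.13754964  1.26053271 -2.28009626] [ 0.01716465 -0.03883999 -0.053667  ] 0.04144582660339727
```

View pics/ss5.png

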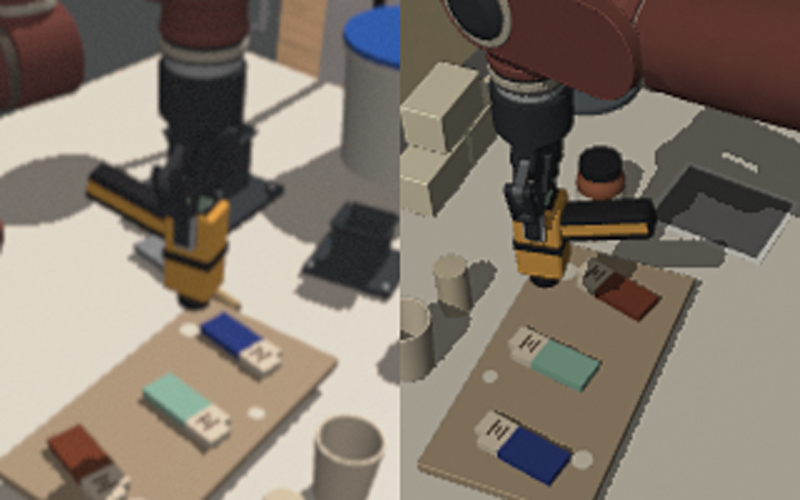

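View pics/w5.png

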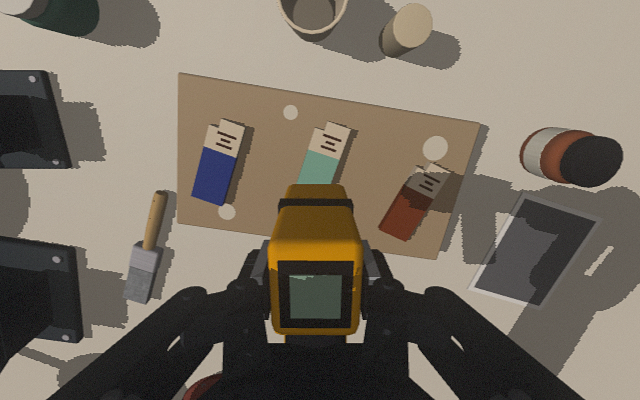

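Emit:
play_rows(deltas=[[0.3, -0.1, 0.5, 0, 0, 0], [0.24, -0.16, 1, 0, 0, 0], [0, 0, 1.2, 0, 0, 0], [0, 0, 0.8, 0, 0, 0], [0, 0, 0.4, 0, 0, 0]])

```text
time: 8.45
tool_pos: [0.5429, -0.0163, 0.2295]
tool_rot: [0.8, -0.6, -0.001, 0.001]
ft_force: [-0.2, -0.0, -2.1]
finger_gap: 0.0414
```

Emit:
play_rows(deltas=[[0, 0, 0, 0, 0, 0], [0, 0, 0, 0, 0, 0], [0, 0, 0, 0, 0, 0], [0, 0, 0, 0, 0, 0], [0, 0, 0, 0, 0, 0]])

```text
time: 8.95
tool_pos: [0.544, -0.0164, 0.2322]
tool_rot: [0.8, -0.6, 0.0, -0.0]
ft_force: [-0.1, -0.4, -2.7]
finger_gap: 0.0414
```

Run:
```python
from h import *
o=get_obs();print(o['time'],o['tool_pos'],o['tool_rot'],o['dq'])
from scipy.spatial.transform import Rotation as R
z=R.from_quat(o['tool_rot']).as_matrix()[:,2];t=o['tool_pos']
print('aim on tile top',t+z*(t[2]-.052)/-z[2])
p,d=camera('scene');cv2.imwrite('pics/s6.png',cv2.resize(p[90:250,270:430,::-1],None,fx=3,fy=3))
```

```text
8.95 [ 0.54397187 -0.01642396  0.23218591] [ 8.00003292e-01 -5.99995482e-01  3.48408325e-04 -1.82564231e-04] [-0.00142471  0.00058871  0.00345906 -0.00121518  0.00051907  0.00032575]
aim on tile top [ 0.54411179 -0.01644666  0.052     ]
```

View pics/s6.png

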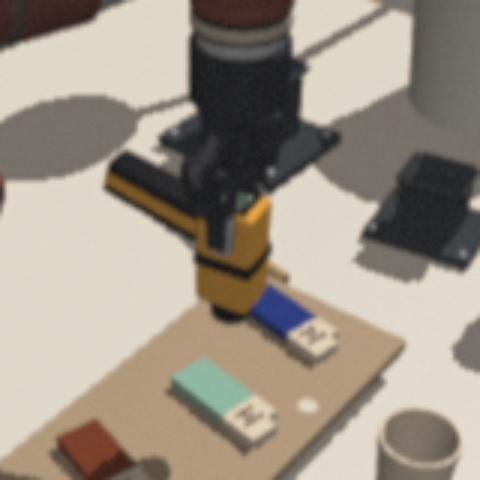

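The aim is within about 1 mm of the tile's middle, with the lens about 100 mm up. I'll hold here.

Emit:
play_rows(deltas=[[0, 0, 0, 0, 0, 0], [0, 0, 0, 0, 0, 0], [0, 0, 0, 0, 0, 0], [0, 0, 0, 0, 0, 0], [0, 0, 0, 0, 0, 0]])

```text
time: 9.5
tool_pos: [0.5438, -0.0164, 0.2317]
tool_rot: [0.8, -0.6, -0.0, -0.0]
ft_force: [-0.1, 0.2, -2.3]
finger_gap: 0.0413
```

Emit:
play_rows(deltas=[[0, 0, 0, 0, 0, 0], [0, 0, 0, 0, 0, 0], [0, 0, 0, 0, 0, 0], [0, 0, 0, 0, 0, 0], [0, 0, 0, 0, 0, 0]])

```text
time: 10.0
tool_pos: [0.5438, -0.0164, 0.2317]
tool_rot: [0.8, -0.6, -0.0, -0.0]
ft_force: [-0.7, -0.3, -1.8]
finger_gap: 0.0413
```

Emit:
play_rows(deltas=[[0, 0, 0, 0, 0, 0], [0, 0, 0, 0, 0, 0], [0, 0, 0, 0, 0, 0], [0, 0, 0, 0, 0, 0], [0, 0, 0, 0, 0, 0]])

```text
time: 10.5
tool_pos: [0.5438, -0.0164, 0.2317]
tool_rot: [0.8, -0.6, -0.0, -0.0]
ft_force: [0.0, -0.7, -1.8]
finger_gap: 0.0411
```

Emit:
play_rows(deltas=[[0, 0, -0.5, 0, 0, 0], [0, 0, -1, 0, 0, 0], [0, 0, -1.2, 0, 0, 0], [0, 0, -0.8, 0, 0, 0], [0, 0, -0.3, 0, 0, 0]])

```text
time: 11.0
tool_pos: [0.5446, -0.0165, 0.2721]
tool_rot: [0.8, -0.6, 0.001, -0.001]
ft_force: [0.2, -1.2, -2.0]
finger_gap: 0.0416
```

Emit:
play_rows(deltas=[[-1, -0.1, 0, 0, 0, 0], [-2.5, -0.3, 0, 0, 0, 0], [-3.5, -0.4, 0, 0, 0, 0], [-3.5, -0.4, 0, 0, 0, 0], [-3.5, -0.4, 0, 0, 0, 0]])

```text
time: 11.5
tool_pos: [0.519, 0.1242, 0.269]
tool_rot: [0.8, -0.6, -0.001, 0.0]
ft_force: [1.1, 0.2, -1.8]
finger_gap: 0.0416
```

Emit:
play_rows(deltas=[[-3.5, -0.4, 0, 0, 0, 0], [-3.5, -0.4, 0, 0, 0, 0], [-3.5, -0.4, 0, 0, 0, 0], [-3.5, -0.4, 0, 0, 0, 0], [-3.5, -0.4, 0, 0, 0, 0]])

```text
time: 12.0
tool_pos: [0.4889, 0.2979, 0.269]
tool_rot: [0.8, -0.6, -0.0, 0.0]
ft_force: [1.1, -0.0, -2.1]
finger_gap: 0.0414
```

Emit:
play_rows(deltas=[[-3.5, -0.4, 0, 0, 0, 0], [-3.5, -0.5, 0, 0, 0, 0], [-2, -0.3, 0, 0, 0, 0], [-0.9, -0.2, 0, 0, 0, 0], [0, 0, 0, 0, 0, 0]])

```text
time: 12.5
tool_pos: [0.4751, 0.3958, 0.269]
tool_rot: [0.801, -0.599, -0.0, 0.001]
ft_force: [0.5, 0.2, -1.8]
finger_gap: 0.0411
```

Emit:
play_rows(deltas=[[0, 0, 2, 0, 0, 0], [0, 0, 2, 0, 0, 0], [0, 0, 0, 0, 0, 0], [0, 0, 0, 0, 0, 0], [0, 0, 0, 0, 0, 0]])

```text
time: 13.0
tool_pos: [0.4766, 0.3948, 0.2313]
tool_rot: [0.8, -0.6, 0.0, -0.001]
ft_force: [-1.6, -0.1, -1.6]
finger_gap: 0.0413
```

Run:
```python
from h import *
C=get_calibration('wrist');p,d=camera('wrist');o=get_obs();print(o['time'],o['tool_pos'],o['tool_rot'],o['ft_force'])
cv2.imwrite('pics/w7.png',p[:,:,::-1])
from scipy.spatial.transform import Rotation as R
M=R.from_quat(o['tool_rot']).as_matrix()
print('delta in tool cm',100*M.T@(np.array([.4764,.395,.093])-o['tool_pos']), 'rot',(R.from_quat(o['tool_rot']).inv()*R.from_quat([.8,-.6,.0007,-.0018])).as_rotvec())
```

```text
13.05 [0.47667705 0.39502442 0.23152675] [ 7.99807165e-01 -6.00255623e-01  4.98035180e-04 -1.19859770e-03] [ 0.21249361 -0.52274271 -2.01183627]
delta in tool cm [3.50139579e-03 6.21259914e-02 1.38525628e+01] rot [ 0.00120426 -0.00039973 -0.00064028]
```

View pics/w7.png

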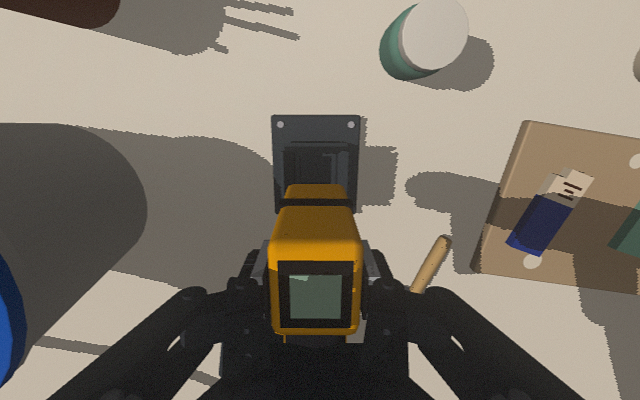

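Emit:
play_rows(deltas=[[0, 0.05, 2, 0, 0, 0], [0, 0, 2.5, 0, 0, 0], [0, 0, 2, 0, 0, 0], [0, 0, 1, 0, 0, 0], [0, 0, 1, 0, 0, 0]])

```text
time: 13.55
tool_pos: [0.4759, 0.3952, 0.1452]
tool_rot: [0.8, -0.6, 0.0, -0.001]
ft_force: [0.2, 0.8, -1.2]
finger_gap: 0.0414
```

Emit:
play_rows(deltas=[[0, 0, 1, 0, 0, 0], [0, 0, 1, 0, 0, 0], [0, 0, 1, 0, 0, 0], [0, 0, 1, 0, 0, 0], [0, 0, 0.7, 0, 0, 0]])

```text
time: 14.05
tool_pos: [0.4751, 0.3947, 0.0966]
tool_rot: [0.8, -0.6, -0.0, 0.0]
ft_force: [0.0, -0.6, -2.1]
finger_gap: 0.0412
```

Emit:
play_rows(deltas=[[0, 0, 0.5, 0, 0, 0], [0, 0, 0.2, 0, 0, 0], [0, 0, 0, 0, 0, 0], [0, 0, 0, 0, 0, 0], [0, 0, 0, 0, 0, 0]])

```text
time: 14.55
tool_pos: [0.4761, 0.3953, 0.093]
tool_rot: [0.8, -0.6, 0.0, -0.001]
ft_force: [-2.3, -2.9, 6.9]
finger_gap: 0.0414
```

Seated: the wrist force turned to +7 N. Release and rise.

Emit:
play_rows(deltas=[[0, 0, 0, 0, 0, 0], [0, 0, 0, 0, 0, 0], [0, 0, 0, 0, 0, 0], [0, 0, 0, 0, 0, 0], [0, 0, 0, 0, 0, 0]], fingers=1)

```text
time: 15.05
tool_pos: [0.4754, 0.3949, 0.0906]
tool_rot: [0.8, -0.6, -0.0, 0.0]
ft_force: [-0.4, 0.4, 0.5]
finger_gap: 0.0851
```

Emit:
play_rows(deltas=[[0, 0, -1.5, 0, 0, 0], [0, 0, -3, 0, 0, 0], [0, 0, -4, 0, 0, 0], [0, 0, -4, 0, 0, 0], [0, 0, -4, 0, 0, 0]])

```text
time: 15.55
tool_pos: [0.4753, 0.3949, 0.2587]
tool_rot: [0.8, -0.6, 0.0, -0.001]
ft_force: [0.8, -0.3, -0.5]
finger_gap: 0.0857
```

Run:
```python
from h import *
C=get_calibration('wrist');p,d=camera('wrist');o=get_obs();print(o['time'],o['tool_pos'],o['tool_rot'],o['ft_force'])
cv2.imwrite('pics/w8.png',p[:,:,::-1])
H=cv2.cvtColor(p[:,:,::-1].copy(),cv2.COLOR_BGR2HSV)
m=cv2.inRange(H,(35,20,60),(95,150,255));k,l,st,ce=cv2.connectedComponentsWithStats(m)
for i in range(1,k):
    if st[i,4]>200: print(st[i],ce[i],ray('w',*ce[i],.129,C).round(4),d[int(ce[i][1]),int(ce[i][0])])
p,d=camera('side');cv2.imwrite('pics/d8.png',p[:,:,::-1])
crop(p[:,:,::-1],180,290,290,370,5,'pics/d8c.png')
```

```text
15.6 [0.47811431 0.39674066 0.26793646] [ 0.80001916 -0.59993079  0.00252073 -0.00678465] [1.48352855 0.90280637 6.30640887]
[ 375   11   56   70 1120] [391.00803571  54.85535714] [0.6068 0.3658 0.129 ] 0.30828983
[303 176  24  22 514] [314.81322957 186.39688716] [0.4761 0.3955 0.129 ] 0.28175017
[ 589  189   51   59 1764] [619.30952381 219.51020408] [0.5293 0.0878 0.129 ] 0.37708884
```

View pics/w8.png

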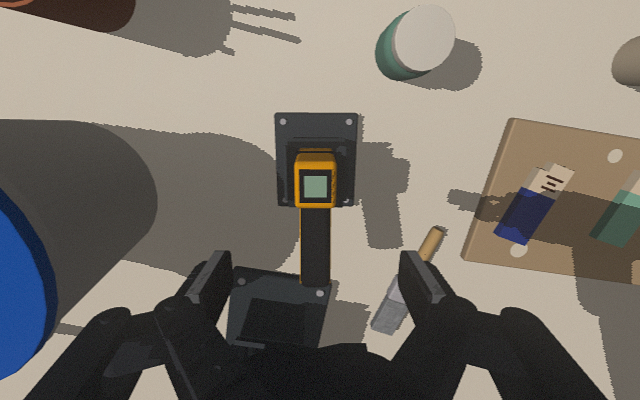

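View pics/d8c.png

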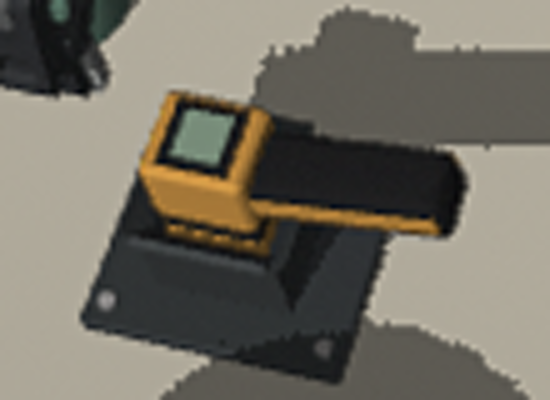

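The thermometer is home: its display is again at (0.476, 0.3955), and the side crop looks the same as at the start. Next is the tile.

Emit:
play_rows(deltas=[[2, 0.4, -1, 0, 0, 0], [4, 0.8, 0, 0, 0, 0], [4.4, 0.9, 0, 0, 0, 0], [4.4, 0.9, 0, 0, 0, 0], [4.4, 0.9, 0, 0, 0, 0]], fingers=0)

```text
time: 16.15
tool_pos: [0.4914, 0.1981, 0.2662]
tool_rot: [0.8, -0.6, 0.0, -0.0]
ft_force: [0.9, -0.3, -0.4]
finger_gap: 0.0425
```

Emit:
play_rows(deltas=[[4.4, 0.9, 0, 0, 0, 0], [4.4, 0.9, 0, 0, 0, 0], [4.4, 0.9, 0, 0, 0, 0], [4.4, 0.9, 0, 0, 0, 0], [3.4, 0.8, 0, 0, 0, 0]])

```text
time: 16.65
tool_pos: [0.508, -0.0166, 0.2663]
tool_rot: [0.8, -0.601, 0.0, -0.0]
ft_force: [0.0, 0.3, 0.2]
finger_gap: 0.0428
```

Emit:
play_rows(deltas=[[0, 0, 0, 0, 0, 0.11], [0, 0, 0, 0, 0, 0.11], [0, 0, 0, 0, 0, 0.11], [0, 0, 0, 0, 0, 0], [0, 0, 0, 0, 0, 0]])

```text
time: 17.15
tool_pos: [0.5082, -0.0142, 0.266]
tool_rot: [-0.691, 0.722, -0.0, 0.0]
ft_force: [0.0, -0.1, 0.8]
finger_gap: 0.0427
```

Run:
```python
from h import *
C=get_calibration('wrist');p,d=camera('wrist');o=get_obs();print(o['time'],o['tool_pos'],o['tool_rot'],o['finger_gap'],o['q'])
cv2.imwrite('pics/w9.png',p[:,:,::-1])
import pickle;pickle.dump((C,d,o),open('pics/w9.pkl','wb'))
H=cv2.cvtColor(p[:,:,::-1].copy(),cv2.COLOR_BGR2HSV)
m=cv2.inRange(H,(70,50,60),(95,200,255));k,l,st,ce=cv2.connectedComponentsWithStats(m)
for i in range(1,k):
    if st[i,4]>200:
        c=cv2.findContours((l==i).astype(np.uint8),0,1)[0][0].reshape(-1,2)
        P=np.array([ray('w',*q,.052,C)[:2] for q in c],np.float32)*1000;print(st[i],cv2.minAreaRect(P),ray('w',*ce[i],.052,C).round(4))
```

```text
17.2 [ 0.50820304 -0.01416304  0.26591225] [-6.91321004e-01  7.22547755e-01 -8.06136269e-05  6.63643276e-05] 0.042776592560383644 [-1.74339230e-01 -2.49620777e-01  1.83695348e+00  1.16088909e-05
  1.55405144e+00  1.44062179e+00]
[ 299  128   33   55 1762] ((523.618408203125, -14.523639678955078), (39.73553466796875, 68.21589660644531), 88.48670959472656) [ 0.525  -0.0148  0.052 ]
```

View pics/w9.png

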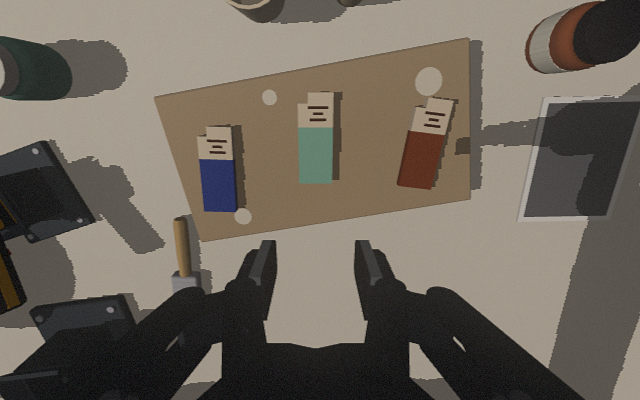

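Run:
```python
from h import *
import pickle
C,d,o=pickle.load(open('pics/w9.pkl','rb'));K=C['camera_matrix'];T=C['T']
I=cv2.imread('pics/w9.png');crop(I,240,225,390,300,5,'pics/w9f.png')
for u,v in [(265,243),(268,245),(270,246),(272,244),(272,260),(362,243),(366,245),(360,245)]:
    z=d[v,u];P=T[:3,:3]@(z*np.linalg.inv(K)@np.array([u,v,1]))+T[:3,3];print(u,v,z,(P-o['tool_pos']).round(4))
I=cv2.imread('pics/w9.png')
```

```text
265 243 0.14881477 [0.0124 0.0255 0.0089]
268 245 0.14598022 [0.0127 0.0235 0.0117]
270 246 0.14553376 [0.0124 0.0224 0.0123]
272 244 0.14684936 [0.0127 0.0216 0.0108]
272 260 0.14198062 [0.0075 0.0211 0.0176]
362 243 0.14818984 [ 0.0105 -0.0244  0.0094]
366 245 0.14491719 [ 0.0111 -0.0259  0.0127]
360 245 0.14642018 [ 0.0105 -0.0231  0.0113]
```

View pics/w9f.png

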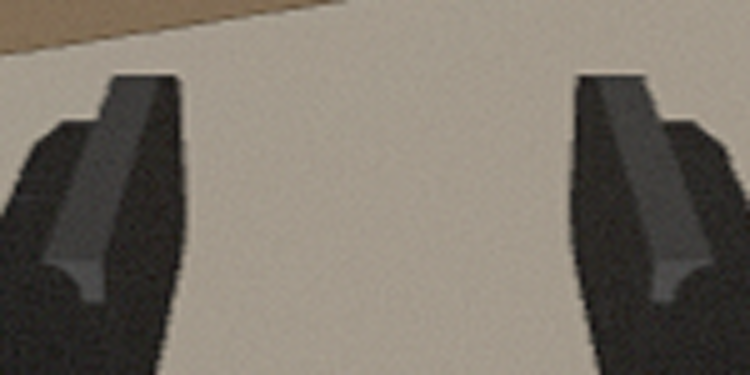

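Emit:
play_rows(deltas=[[0, -0.1, 3, 0, 0, 0], [0, 0, 4.5, 0, 0, 0], [0, 0, 4.5, 0, 0, 0], [0, 0, 4, 0, 0, 0], [0, 0, 2, 0, 0, 0]], fingers=0.5)

```text
time: 17.7
tool_pos: [0.5065, -0.0137, 0.0814]
tool_rot: [-0.691, 0.723, 0.003, -0.002]
ft_force: [-0.4, -0.3, -0.3]
finger_gap: 0.064
```

Emit:
play_rows(deltas=[[0, 0, 0, 0, 0, 0], [0, 0, 0, 0, 0, 0], [0, 0, 0, 0, 0, 0], [0, 0, 0, 0, 0, 0], [0, 0, 0, 0, 0, 0]])

```text
time: 18.2
tool_pos: [0.5103, -0.0145, 0.0873]
tool_rot: [-0.691, 0.723, -0.001, 0.001]
ft_force: [0.8, -0.5, 0.3]
finger_gap: 0.064
```

Run:
```python
from h import *
C=get_calibration('wrist');p,d=camera('wrist');o=get_obs();print(o['time'],o['tool_pos'],o['tool_rot'],o['finger_gap'])
cv2.imwrite('pics/w10.png',p[:,:,::-1])
```

```text
18.25 [ 0.51005266 -0.01443291  0.08695661] [-6.90627475e-01  7.23209844e-01 -8.82266998e-04  6.58866128e-04] 0.06402690123737592
```

View pics/w10.png

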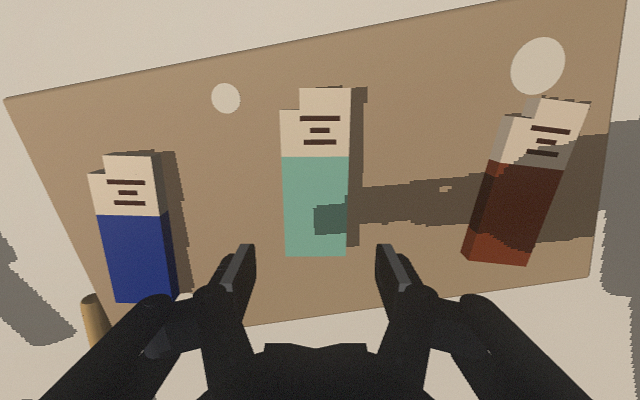

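The tile is centred between the fingers, with the rust and cobalt tiles well outside them. Descend and close.

Emit:
play_rows(deltas=[[0, 0, 1.5, 0, 0, 0], [0, 0, 1.5, 0, 0, 0], [0, 0, 1, 0, 0, 0], [0, 0, 0.7, 0, 0, 0], [0, 0, 0.4, 0, 0, 0]])

```text
time: 18.75
tool_pos: [0.5081, -0.0141, 0.0338]
tool_rot: [-0.691, 0.723, 0.002, -0.001]
ft_force: [-12.0, 2.0, 25.5]
finger_gap: 0.0641
```

Emit:
play_rows(deltas=[[0, 0, 0, 0, 0, 0], [0, 0, 0, 0, 0, 0], [0, 0, 0, 0, 0, 0], [0, 0, 0, 0, 0, 0], [0, 0, 0, 0, 0, 0]], fingers=-1, force=60)

```text
time: 19.25
tool_pos: [0.5124, -0.0147, 0.0386]
tool_rot: [-0.691, 0.723, -0.002, 0.002]
ft_force: [-1.7, 1.1, 15.5]
finger_gap: 0.0405
```

Emit:
play_rows(deltas=[[0, 0, 0, 0, 0, 0], [0, 0, 0, 0, 0, 0], [0, 0, 0, 0, 0, 0], [0, 0, 0, 0, 0, 0], [0, 0, 0, 0, 0, 0]])

```text
time: 19.75
tool_pos: [0.5124, -0.0147, 0.0386]
tool_rot: [-0.691, 0.723, -0.002, 0.002]
ft_force: [-2.1, 1.3, 15.1]
finger_gap: 0.0399
```

Run:
```python
from h import *
C=get_calibration('wrist');p,d=camera('wrist');o=get_obs();print(o['time'],o['tool_pos'],o['tool_rot'],o['finger_gap'],o['ft_force'])
cv2.imwrite('pics/w11.png',p[:,:,::-1])
```

```text
19.8 [ 0.51240173 -0.01469077  0.03855044] [-0.69058961  0.72324119 -0.00219667  0.00182677] 0.04028097661219362 [-3.29326876  0.04935485 14.59978584]
```

View pics/w11.png

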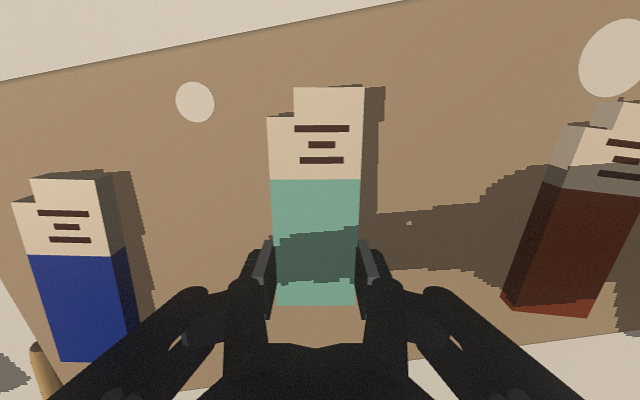

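Emit:
play_rows(deltas=[[0, 0, -0.3, 0, 0, 0], [0, 0, -0.7, 0, 0, 0], [0, 0, -1, 0, 0, 0], [0, 0, -1.5, 0, 0, 0], [0, 0, -1.5, 0, 0, 0]], force=80)

```text
time: 20.3
tool_pos: [0.5091, -0.0143, 0.0858]
tool_rot: [-0.691, 0.723, 0.0, -0.0]
ft_force: [0.2, 0.1, -0.6]
finger_gap: 0.0399
```

Emit:
play_rows(deltas=[[0, 0, 0, 0, 0, 0], [0, 0, 0, 0, 0, 0], [0, 0, 0, 0, 0, 0], [0, 0, 0, 0, 0, 0], [0, 0, 0, 0, 0, 0]])

```text
time: 20.8
tool_pos: [0.5087, -0.0142, 0.084]
tool_rot: [-0.691, 0.723, 0.001, -0.0]
ft_force: [0.8, 0.5, -0.4]
finger_gap: 0.0402
```

Run:
```python
from h import *
C=get_calibration('wrist');p,d=camera('wrist');o=get_obs();print(o['time'],o['tool_pos'],o['tool_rot'],o['finger_gap'],o['ft_force'])
cv2.imwrite('pics/w12.png',p[:,:,::-1])
p,d=camera('side')
crop(p[:,:,::-1],220,100,380,280,3,'pics/d12.png')
```

```text
20.85 [ 0.50884781 -0.01424098  0.08410297] [-6.90577820e-01  7.23257868e-01  4.59462429e-04 -3.46162216e-04] 0.03989945748293716 [ 0.75685754 -0.87351643 -0.94331144]
```

View pics/w12.png

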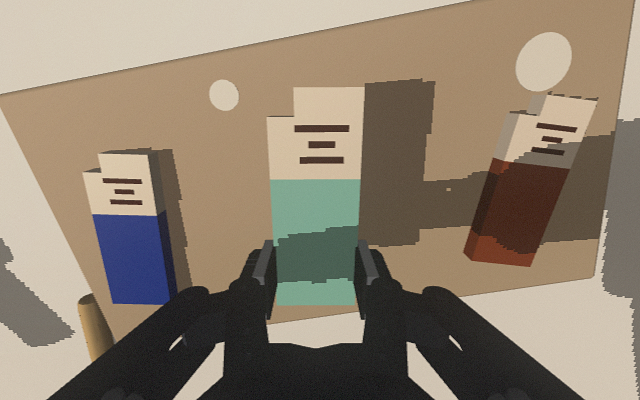

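View pics/d12.png

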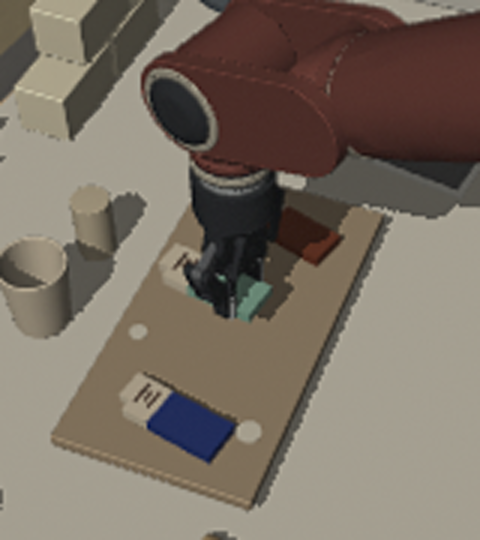

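The tile is lifted and level, with its image in the gripper unchanged. Rise and carry it to the mat.

Emit:
play_rows(deltas=[[0, 0, -2, 0, 0, 0], [0, 0, -3.5, 0, 0, 0], [0, 0, -4, 0, 0, 0], [0, 0, -4, 0, 0, 0], [0, 0, -4, 0, 0, 0]])

```text
time: 21.4
tool_pos: [0.5089, -0.0143, 0.261]
tool_rot: [-0.691, 0.723, 0.0, -0.0]
ft_force: [0.1, -0.2, -1.0]
finger_gap: 0.04
```

Emit:
play_rows(deltas=[[1.5, 0.1, -2.5, 0, 0, 0], [3, 0.3, -1.5, 0, 0, 0], [3.5, 0.4, 0, 0, 0, 0], [4, 0.4, 0, 0, 0, 0], [4, 0.4, 0, 0, 0, 0]])

```text
time: 21.9
tool_pos: [0.4855, -0.1746, 0.2998]
tool_rot: [-0.691, 0.723, -0.0, 0.0]
ft_force: [0.0, -0.1, -0.8]
finger_gap: 0.04
```

Emit:
play_rows(deltas=[[4, 0.4, 0, 0, 0, 0], [4, 0.4, 0, 0, 0, 0], [4, 0.4, 0, 0, 0, 0], [3.8, 0.3, 0, 0, 0, 0], [3, 0.2, 0, 0, 0, 0]])

```text
time: 22.4
tool_pos: [0.4595, -0.3625, 0.2992]
tool_rot: [-0.69, 0.724, 0.0, -0.0]
ft_force: [0.1, 0.1, -0.2]
finger_gap: 0.0395
```

Emit:
play_rows(deltas=[[0, 0, 0, 0, 0, 0.1], [0, 0, 0, 0, 0, 0.13], [0, 0, 0, 0, 0, 0.14], [0, 0, 0, 0, 0, 0.14], [0, 0, 0, 0, 0, 0.13]])

```text
time: 22.9
tool_pos: [0.4601, -0.3604, 0.2992]
tool_rot: [-0.425, 0.905, 0.0, -0.0]
ft_force: [0.3, -0.5, -0.8]
finger_gap: 0.0398
```

Emit:
play_rows(deltas=[[0, 0, 0, 0.05, 0, 0.1], [0, 0, 0, 0.08, 0, 0], [0, 0, 0, 0.08, 0, 0], [0, 0, 0, 0.08, 0, 0], [0, 0, 0, 0.08, 0, 0]])

```text
time: 23.4
tool_pos: [0.4602, -0.3603, 0.2996]
tool_rot: [-0.376, 0.908, -0.171, 0.072]
ft_force: [0.3, 1.1, -1.2]
finger_gap: 0.0402
```

Run:
```python
from h import *
C=get_calibration('wrist');p,d=camera('wrist');o=get_obs();print(o['time'],o['tool_pos'],o['tool_rot'],o['finger_gap'],o['ft_force'],o['q'])
cv2.imwrite('pics/w13.png',p[:,:,::-1])
from scipy.spatial.transform import Rotation as R
print(R.from_quat(o['tool_rot']).as_matrix().round(3))
```

```text
23.45 [ 0.45916054 -0.35899209  0.29822606] [-0.37569024  0.90810829 -0.17037139  0.07190108] 0.03975594080226488 [ 1.63582718 -0.31649186 -1.9914922 ] [-0.79379398 -0.32295766  1.87418137  0.00565862  1.21842513  1.5623127 ]
[[-0.707 -0.658  0.259]
 [-0.707  0.66  -0.255]
 [-0.003 -0.363 -0.932]]
```

View pics/w13.png

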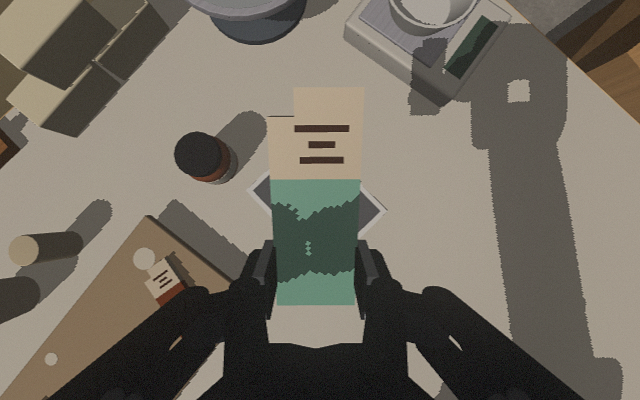

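Emit:
play_rows(deltas=[[0, 0, 0, 0.08, 0, 0], [0, 0, 0, 0.08, 0, 0], [0, 0, 0, 0.08, 0, 0], [0, 0, 0, 0.06, 0, 0], [0, 0, 0, 0.027, 0, 0]])

```text
time: 23.95
tool_pos: [0.4597, -0.3598, 0.2984]
tool_rot: [-0.359, 0.869, -0.314, 0.131]
ft_force: [0.7, 0.8, -0.6]
finger_gap: 0.0398
```

Emit:
play_rows(deltas=[[0, 0.8, 1, 0, 0, 0], [0, 1.6, 1.9, 0, 0, 0], [0, 1.8, 2.2, 0, 0, 0], [0, 1.3, 1.5, 0, 0, 0], [0, 0.7, 0.8, 0, 0, 0]])

```text
time: 24.45
tool_pos: [0.4595, -0.3595, 0.1993]
tool_rot: [-0.359, 0.87, -0.312, 0.131]
ft_force: [0.1, 0.6, -1.0]
finger_gap: 0.0397
```

Emit:
play_rows(deltas=[[0, 0, 0, 0, 0, 0], [0, 0, 0, 0, 0, 0], [0, 0, 0, 0, 0, 0], [0, 0, 0, 0, 0, 0], [0, 0, 0, 0, 0, 0]])

```text
time: 24.95
tool_pos: [0.4607, -0.3606, 0.2045]
tool_rot: [-0.359, 0.868, -0.316, 0.132]
ft_force: [0.2, 0.1, -1.8]
finger_gap: 0.0398
```

Run:
```python
from h import *
C=get_calibration('wrist');p,d=camera('wrist');o=get_obs();print(o['time'],o['tool_pos'],o['finger_gap'],o['ft_force'],o['q'])
cv2.imwrite('pics/w14.png',p[:,:,::-1])
from scipy.spatial.transform import Rotation as R
M=R.from_quat(o['tool_rot']).as_matrix();print(M.round(3))
print('tile tilt deg',np.degrees(np.arcsin(-M[2,1])))
g=o['tool_pos']-.008*M[:,2];print('label est',g-.067*M[:,1]-.006*M[:,2])
# depth-based: tile face plane + label
K=C['camera_matrix'];T=C['T']
u,v=np.meshgrid(np.arange(280,355,3),np.arange(125,235,3));z=d[v,u]
P=np.stack([(u-K[0,2])/K[0,0]*z,(v-K[1,2])/K[1,1]*z,z],-1).reshape(-1,3)@T[:3,:3].T+T[:3,3]
n=np.linalg.svd(P-P.mean(0))[2][2];n*=np.sign(n[2]);print('face normal',n,np.degrees(np.arccos(n[2])))
L=T[:3,:3]@(d[145,321]*np.linalg.inv(K)@np.array([321,145,1]))+T[:3,3];print('label depth',L)
for nme in['scene','side']:
    p,_=camera(nme);cv2.imwrite(f'pics/{nme}14.png',p[:,:,::-1])
```

```text
25.0 [ 0.46059416 -0.36045742  0.20414515] 0.039786837434193346 [-0.12204636 -0.64197417 -0.83085417] [-0.7948512  -0.44098791  2.19527549  0.01177338  0.68909656  1.55664511]
[[-0.708 -0.54   0.456]
 [-0.707  0.543 -0.454]
 [-0.002 -0.643 -0.766]]
tile tilt deg 40.00790509054866
label est [ 0.49040064 -0.39049803  0.25794233]
face normal [-0.47834103  0.48046872  0.735078  ] 42.68619256799051
label depth [ 0.4867148  -0.38966614  0.25396045]
```

View pics/w14.png

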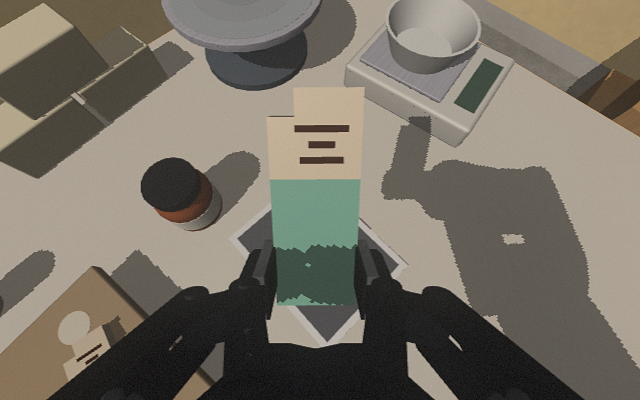

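View pics/scene14.png

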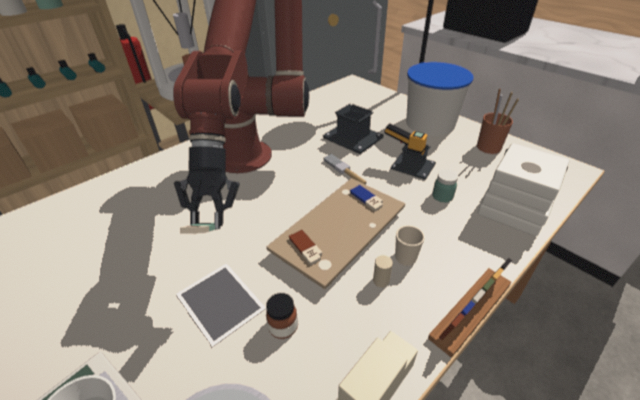

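View pics/side14.png

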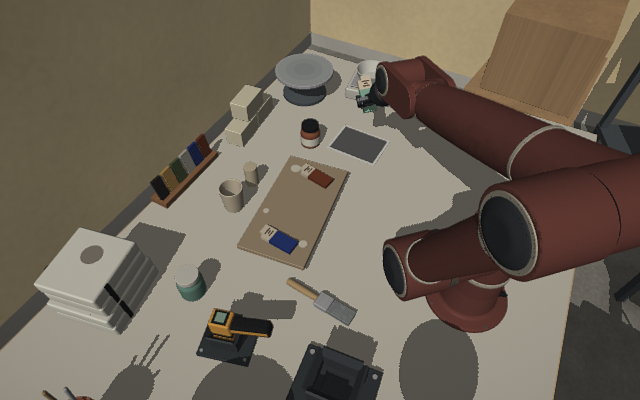

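The code is over the middle of the mat. Tilt is 40.0° from the tool pose and 42.7° from depth. The bystanders and the thermometer look unmoved. One more still hold, then hand in.

Emit:
play_rows(deltas=[[0, 0, 0, 0, 0, 0], [0, 0, 0, 0, 0, 0], [0, 0, 0, 0, 0, 0], [0, 0, 0, 0, 0, 0], [0, 0, 0, 0, 0, 0]])

```text
time: 25.6
tool_pos: [0.4604, -0.3602, 0.2031]
tool_rot: [-0.359, 0.869, -0.315, 0.132]
ft_force: [0.0, -0.2, -1.6]
finger_gap: 0.0399
```

Run:
```python
from h import *
o=get_obs();print(o['time'],o['tool_pos'],np.abs(o['dq']).max(),o['finger_gap'])
print(hand_in())
```

```text
25.6 [ 0.46035936 -0.36020575  0.20314821] 0.002375708641488384 0.03986797296273419
the job is handed in; nothing more can be done
None
```

The job is done and handed in at 25.6 s, with the arm still holding the tile; no verdict was reported.

- **Thermometer reading:** I held it about 2 s over the celadon tile, lens about 100 mm above the face. The aim was within about 1 mm of the tile's middle.
- **Holster:** It is back down in its holster. The wrist force showed it seating, and its display was found within about 1 mm of where it started.
- **Tile:** I gripped it by the glazed end. It is now motionless with the code face up, and the code is about 0.255 m above the bench, over the middle of the mat (about 0.489, -0.390).
- **Tilt:** The two checks disagree slightly: 40.0° from the tool pose and 42.7° from a depth-plane fit. The tile's image in the wrist view did not change after gripping, so I trust the 40°.
- **Shelf contact:** The fingertips touched the kiln shelf during the pick, reading about 25 N during the descent and about 15 N while closing. This is below the limits.
- **Rest of the bench:** Everything else looked unmoved in the final scene and side pictures.

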